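# Complete the row of dropper bottles on the tray

## Task

Complete the row on the low white tray: stand the white dropper bottle with the blue cap upright in the middle of the blue spot, and the white dropper bottle with the red cap upright in the middle of the red spot. Leave the dark bottle on the black spot, the jar and the small vial where they stand.

Things in the scene. Friction and masses are not known exactly. Their poses are not given: they have to be found in the camera images.
- blue_bottle: White dropper bottle with a blue cap and a blue band on its label, loose, standing on the desk. Body 34 mm in diameter (straight-sided up to about 45 mm), 70 mm tall over the cap, about 40 g. Origin: centre of the underside; z up the bottle.
- red_bottle: White dropper bottle with a red cap and a red band on its label, loose, standing on the desk. Body 32 mm in diameter (straight-sided up to about 40 mm), 64 mm tall over the cap, about 35 g. Origin: centre of the underside; z up the bottle.
- blue_spot (a point): Centre of the blue round spot, 60 mm in diameter, the middle one of three in a row (red, blue, black, 80 mm apart) on a low white tray that does not move. The tray is 130 x 280 mm with a 5 mm wide rim all round, 10 mm high; the point lies on the tray's floor, 4 mm above the desk. y runs along the row toward the red spot, x across the tray, z up.
- red_spot (a point): Centre of the red round spot, 60 mm in diameter, at one end of the row on the same tray, 80 mm from the blue one along +y of these points. On the tray's floor, 4 mm above the desk. Axes as for blue_spot.
- dark_bottle: Dark dropper bottle with a black cap, 38 mm in diameter, 82 mm tall, loose, already standing on the black spot at the other end of the row, 80 mm from the blue spot. To be left there. Origin: centre of the underside.
- jar: Dark jar with a wide white screw cap, 59 mm in diameter, 77 mm tall, loose on the desk near the bottles. Not part of the job. Origin: centre of the underside.
- blue_vial: Small white vial with a blue cap, 20 mm in diameter, 44 mm tall, loose on the desk near the bottles. Not part of the job. Origin: centre of the underside.
Things that resemble listed ones, but are neither listed nor needed, are in the scene too. What is shaped like the blue_vial but brown or turquoise is not meant.

How it is judged:
By the outcome, as a careful person would: the job done as asked, in the order asked, and still so for the second after the job is handed in, with the robot touching nothing.
It also fails if it takes over 56 s, if anything falls off the work surface, if the arm or the gripper's body presses on something with over 40 N, if the wrist force passes 120 N, or if a joint passes its speed limit or range.

## Robot

A 6-joint arm with a two-finger parallel gripper is mounted at the origin on a cart in front of the work surface, level with it; the furniture and walls round the work are solid. World frame = base frame: x ahead of the robot, y to its left, z up, the work surface at z = 0. Lengths are in mm, angles in rad, forces in N, time in s.
With the tool pointing down it reaches from about 300 to 775 mm from the base axis. Payload 14.6 kg.
Tool frame: the origin (TCP) lies at the very end of the fingers, on their centre line; the grasp point (between the pads) lies 19 mm behind it; z points along the fingers, y is the line along which they close (so a half turn about z gives the same grasp; the last joint's range is limited). The gripper opens to 94 mm and grips with 3 to 60 N. Pads are 16 mm wide; open, the fingers measure 119 mm over their backs; the gripper's body (75 mm by 177 mm) begins 78 mm behind the grasp point.
Start: joints at [-1.32, 0.3, 1.521, -0, 1.321, -0.067], TCP at [171.855, -522.451, 205.446] pointing down, gripper open.
Joint ranges: [-3.03, 3.03], [-0.79, 2.21], [0.23, 2.52], [-1.04, 4.18], [0, 3.07], [-2.55, 2.55]. Speed limits (rad/s): [2.22, 2.22, 2.57, 3.14, 3.14, 3.14].

## Interface

Orientations are given as [roll, pitch, yaw] about the fixed x, y, z axes, in that order (R = Rz(yaw) Ry(pitch) Rx(roll)).
In Python, from cell import manip gives the robot as it stands.
- The arm moves only by the tool servo_tool, never from a script. Its argument "motion" is a list that holds one entry, the list of rows, each a list of 7 numbers: the shift along the world's x, y, z as a fraction of full scale, then the turn, a rotation vector about the world's x, y, z as a fraction of full scale, then the closure, from 0 (fully open) to 1 (shut). In form: [[[x, y, z, rx, ry, rz, gripper], ...]]. A call has 1 to 10 rows; each row is the pose to reach, as a shift and turn from the pose commanded when the call began, turning the shorter way round; what a row does not reach only later rows make up. Full scale, the value 1, is 0.5 m for a shift and pi rad for a turn. A row lasts 1/10 s, in which the tool goes at most 50 mm and 8.59 degrees, less where a joint would pass 70% of its speed; a pose out of reach is approached as far as the arm can. A call with a number of a shift or a turn outside -1 to 1 is refused whole. A call with a gripper value outside its range is refused whole. The fingers move at their own pace and stop on an object; "newtons" is the grip in N (left out, the last holds). Time passes only in rows, so rows that repeat a pose let the fingers close. It gives the time, the measured TCP pose, the force, the opening and the grip force at its end, in the units of the state.
- manip.read_state(): the state, without advancing time (a new reading comes with each control period).
- manip.camera(name): name is "side" or "top" or "wrist"; returns a dict with "frame" (400x640x3 uint8, red, green, blue), "range_z" (400x640 float32, mm along the optical axis (not along the pixel's ray), 0 where there is no reading), "vfov" (degrees; the focal length in pixels is half the picture's height over the tangent of half this angle, whatever the lens; pixels are square), "cx", "cy" (the principal point, pixels), "cam_to_world" (4x4, takes a point from camera to world coordinates). Camera axes: x right, y down, z forward; pixel columns grow to the right and rows downward; lengths in mm; the calibration is good to about 2 mm. A picture is of the moment at which its call begins.
- manip.sign_off(): hands the job in; it is judged then, once.
The state is a dict: "clock": time; "joints": joint angles; "qd": joint speeds; "effort": joint torques, N m; "eef_pos": TCP position; "eef_rot": TCP orientation; "wrist_force": force on the tool from outside, world axes, zero at the start; "moment": the same for the moment, N m; "finger_gap": finger opening in mm; "finger_force": force on a finger pad.
Only numpy, scipy, OpenCV 4.12 (cv2) and the standard library are available. Lean on these libraries where they do the work, as an engineer would, in place of code of your own. Each camera call takes 0.05 s, during which the arm holds its last target. There are 200 camera calls.

## Working session

There is one attempt and no reset: what is moved stays moved. The work goes in short steps, Python scripts to look and compute and a tool call to move; the robot and the scene stay as the last step left them, time stands still between calls to the robot, and variables do not carry over. Pictures are saved under pics/ and viewed, at most 10 in all, crops included, and the job is handed in when it is done.

Besides the shell and the picture viewer there is one more tool, called after "Request:" by a JSON object that holds its "op" and its "data", one argument or row to a line. servo_tool: Moves the arm, as the interface text tells. Its arguments: {"type":"object","properties":{"motion":{"type":"array"},"newtons":{"type":"number"}},"required":["motion"]}

```bash
mkdir -p pics; cat > h.py <<'E'
import numpy as np, cv2
from cell import manip
def snap(n,f):
    c=manip.camera(n); np.savez('/tmp/'+f,**{k:np.array(v) for k,v in c.items()}); cv2.imwrite('pics/'+f+'.png',c['frame'][:,:,::-1]); return c
def load(f): return dict(np.load('/tmp/'+f+'.npz'))
def P(c,u,v,z=None):
    """world point at pixel: from depth, or ray cut with plane z"""
    f=200/np.tan(np.radians(float(c['vfov']))/2); d=np.array([(u-c['cx'])/f,(v-c['cy'])/f,1.])
    T=np.array(c['cam_to_world']); o=T[:3,3]; r=T[:3,:3]@d
    s=float(c['range_z'][int(v),int(u)]) if z is None else (z-o[2])/r[2]
    return (o+s*r).round(1)
E
python3 -c "
from h import *
snap('top','top0');snap('side','side0');s=manip.read_state();print(s['eef_pos'],s['eef_rot'],s['clock'])"
```

```text
[ 171.79226359 -522.24205557  204.95780407] [-3.14058871e+00 -4.65386032e-05  3.17816749e-01] 0.1
```

View pics/top0.png

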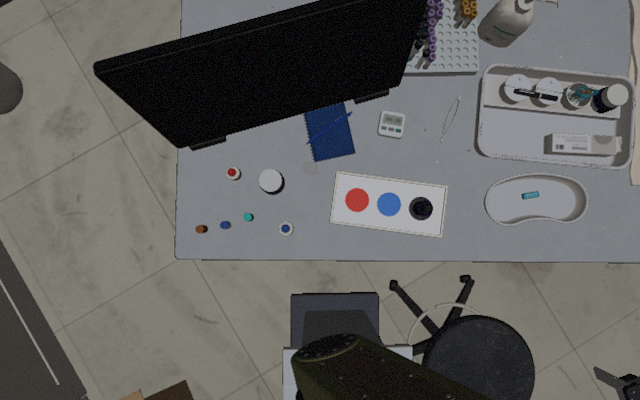

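View pics/side0.png

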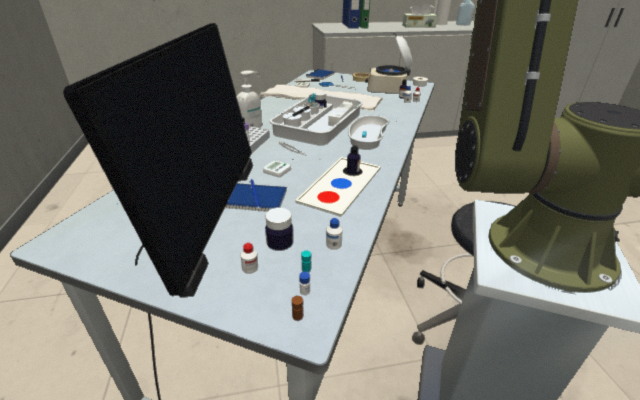

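The top view shows the blue bottle at (286,229), the red bottle at (233,173), the jar at (271,181), the blue vial at (225,225), and the spots at red (357,200), blue (389,204) and black (421,208). The monitor overhangs close behind the red bottle.

```bash
python3 -c "
from h import *
c=load('top0')
for n,u,v,z in [('blueb',286,228.5,70),('redb',233,173,64),('jar',271,181,77),('bvial',225,225,44),('tvial',249,217,44),('brvial',201,229,44),('rs',357,199.5,4),('bs',389,204,4),('dark',421,208,82),('mon',185,146,None),('mon2',200,144,None),('mon3',400,85,None),('monl',98,66,None),('foot',208,143,None),('foot2',192,147,None)]: print(n,P(c,u,v,z),P(c,u,v))
print(c['cam_to_world'].round(2))
f=c['frame'].astype(int)
for n,m in (('red',(f[...,0]>120)&(f[...,1]<90)&(f[...,2]<90)),('blue',(f[...,2]>130)&(f[...,0]<90)&(f[...,1]<140))):
  k,l,s,q=cv2.connectedComponentsWithStats(m.astype(np.uint8))
  for i in range(1,k):
    if s[i,4]>15: print(n,q[i].round(1),s[i,4],P(c,*q[i],4))
cv2.imwrite('pics/crop.png',cv2.resize(c['frame'][130:250,180:340,::-1],None,fx=5,fy=5,interpolation=2))
"
```

```text
blueb [446.6 140.1  70. ] [446.6 140.1  69.4]
redb [577.7 262.   64. ] [578.1 262.6  61.2]
jar [556.3 172.6  77. ] [556.1 172.5  78.2]
bvial [457.1 285.4  44. ] [457.1 285.8  42.5]
tvial [475.  228.9  44. ] [475.1 229.3  41.1]
brvial [448.7 341.7  44. ] [448.7 342.3  41.9]
rs [514.6 -32.3   4. ] [514.5 -32.2   5.3]
bs [ 502.1 -111.8    4. ] [ 501.9 -111.     8.4]
dark [ 488.2 -170.9   82. ] [ 488.7 -174.7   67.6]
mon [646.6 379.4  43.2] [646.6 379.4  43.2]
mon2 [653.2 346.9  32.2] [653.2 346.9  32.2]
mon3 [ 804.7 -148.9   -2.6] [ 804.7 -148.9   -2.6]
monl [707.3 407.5 386.1] [707.3 407.5 386.1]
foot [655.6 328.1  30.9] [655.6 328.1  30.9]
foot2 [645.9 365.7  33.6] [645.9 365.7  33.6]
[[-2.00000e-02 -1.00000e+00  5.00000e-02  4.56500e+02]
 [-1.00000e+00  2.00000e-02 -2.00000e-02  7.62800e+01]
 [ 2.00000e-02 -5.00000e-02 -1.00000e+00  1.02202e+03]
 [ 0.00000e+00  0.00000e+00  0.00000e+00  1.00000e+00]]
red [231. 171.] 22 [590.2 278.5   4. ]
red [356.7 199.5] 412 [514.6 -31.7   4. ]
blue [388.6 203.8] 414 [ 502.7 -110.9    4. ]
blue [530.8 194.6] 44 [ 519.8 -469.4    4. ]
blue [246.5 217. ] 22 [475.9 241.3   4. ]
```

View pics/crop.png

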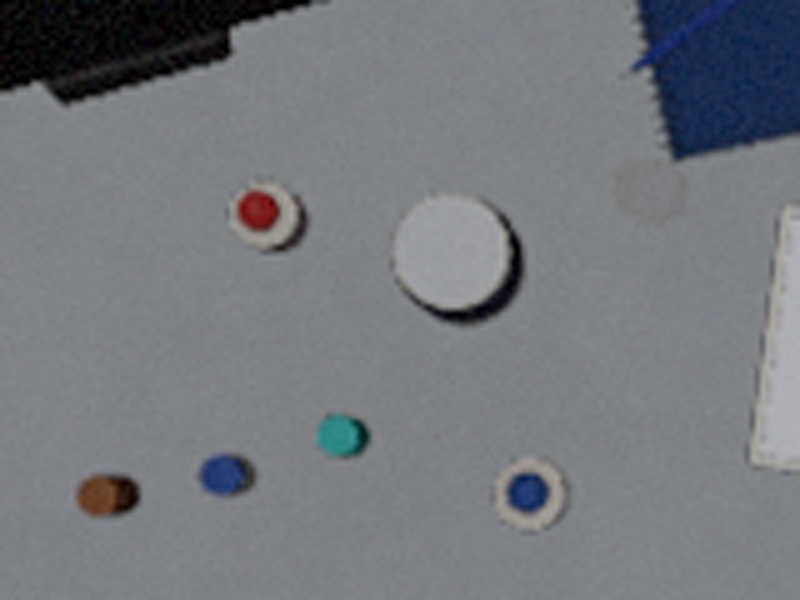

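Request:
{"op": "servo_tool", "data": {
  "motion": [
    [[0.28, 0.66, 0, 0, 0, 0, 0.3], [0.28, 0.66, 0, 0, 0, 0, 0.3], [0.28, 0.66, 0, 0, 0, 0, 0.3], [0.28, 0.66, 0, 0, 0, 0, 0.3], [0.28, 0.66, 0, 0, 0, 0, 0.3], [0.28, 0.66, 0, 0, 0, 0, 0.3], [0.28, 0.66, 0, 0, 0, 0, 0.3], [0.28, 0.66, 0, 0, 0, 0, 0.3], [0.28, 0.66, 0, 0, 0, 0, 0.3]]
  ],
  "newtons": 12
}}

```text
clock: 1.0
eef_pos: [312.2, -191.6, 205.5]
eef_rot: [3.141, -0.0, 0.321]
wrist_force: [-0.7, -0.2, -0.4]
finger_gap: 65.8
finger_force: 0.0
```

Request:
{"op": "servo_tool", "data": {
  "motion": [
    [[0.27, 0.67, -0.12, 0, 0, 0, 0.3], [0.27, 0.67, -0.12, 0, 0, 0, 0.3], [0.27, 0.67, -0.12, 0, 0, 0, 0.3], [0.27, 0.67, -0.12, 0, 0, 0, 0.3], [0.27, 0.67, -0.12, 0, 0, 0, 0.3], [0.27, 0.67, -0.12, 0, 0, 0, 0.3], [0.27, 0.67, -0.12, 0, 0, 0, 0.3], [0.27, 0.67, -0.12, 0, 0, 0, 0.3], [0.27, 0.67, -0.12, 0, 0, 0, 0.3], [0.27, 0.67, -0.12, 0, 0, 0, 0.3]]
  ]
}}

```text
clock: 2.0
eef_pos: [446.9, 140.9, 145.2]
eef_rot: [3.141, 0.001, 0.317]
wrist_force: [-0.8, 0.1, -0.2]
finger_gap: 65.7
finger_force: 0.0
```

```bash
python3 -c "
from h import *
snap('wrist','w1');s=manip.read_state();print(s['eef_pos'],s['eef_rot'],s['clock'],s['finger_gap'],s['wrist_force'])"
```

```text
[446.92476311 140.77062113 145.53427596] [3.14136560e+00 2.43178591e-04 3.16085607e-01] 2.05 65.90554862230582 [ 0.56394702 -0.27838089 -0.03891298]
```

View pics/w1.png

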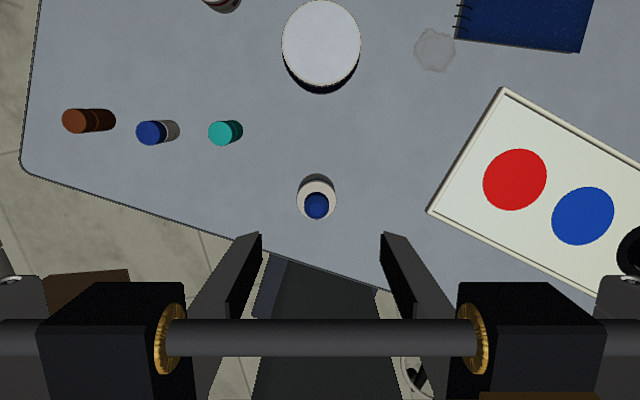

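The wrist view shows the blue cap top at (316,206), the red spot at (515,179), the blue spot at (583,216) and the jar lid at (321,42).

```bash
python3 -c "
from h import *
c=load('w1')
print(P(c,316,206,70),P(c,316,206),P(c,515,179.5,4),P(c,583,216,4),P(c,321,42,77))"
```

```text
[448.6 144.7  70. ] [448.1 144.6  68.3] [513.7 -30.9   4. ] [ 501.5 -109.9    4. ] [558.5 176.7  77. ]
```

Request:
{"op": "servo_tool", "data": {
  "motion": [
    [[0.002, 0.004, -0.09, 0, 0, 0, 0.3], [0.002, 0.004, -0.17, 0, 0, 0, 0.3], [0.002, 0.004, -0.23, 0, 0, 0, 0.3], [0.002, 0.004, -0.266, 0, 0, 0, 0.3], [0.002, 0.004, -0.266, 0, 0, 0, 0.3], [0.002, 0.004, -0.266, 0, 0, 0, 0.8], [0.002, 0.004, -0.266, 0, 0, 0, 0.8], [0.002, 0.004, -0.266, 0, 0, 0, 0.8], [0.002, 0.004, -0.266, 0, 0, 0, 0.8], [0.002, 0.004, -0.266, 0, 0, 0, 0.8]]
  ],
  "newtons": 12
}}

```text
clock: 3.05
eef_pos: [448.2, 144.7, 13.0]
eef_rot: [3.142, -0.001, 0.318]
wrist_force: [-0.7, -0.4, 5.3]
finger_gap: 33.2
finger_force: 12.0
```

Request:
{"op": "servo_tool", "data": {
  "motion": [
    [[0, 0, 0, 0, 0, 0, 0.8], [0, 0, 0, 0, 0, 0, 0.8], [0, 0, 0, 0, 0, 0, 0.8]]
  ]
}}

```text
clock: 3.35
eef_pos: [448.2, 144.6, 13.0]
eef_rot: [3.141, -0.001, 0.318]
wrist_force: [-0.7, -0.2, 7.0]
finger_gap: 33.3
finger_force: 12.0
```

Request:
{"op": "servo_tool", "data": {
  "motion": [
    [[0, 0, 0.08, 0, 0, 0, 0.8], [0, 0, 0.16, 0, 0, 0, 0.8], [0.02, -0.1, 0.16, 0, 0, 0, 0.8], [0.04, -0.19, 0.16, 0, 0, 0, 0.8], [0.06, -0.28, 0.16, 0, 0, 0, 0.8], [0.08, -0.37, 0.16, 0, 0, 0, 0.8], [0.1, -0.46, 0.16, 0, 0, 0, 0.8], [0.108, -0.51, 0.16, 0, 0, 0, 0.8], [0.108, -0.51, 0.12, 0, 0, 0, 0.8], [0.108, -0.51, 0.12, 0, 0, 0, 0.8]]
  ]
}}

```text
clock: 4.35
eef_pos: [500.6, -110.7, 70.5]
eef_rot: [-3.139, 0.003, 0.317]
wrist_force: [0.2, 0.9, -1.2]
finger_gap: 33.4
finger_force: 12.0
```

```bash
python3 -c "
from h import *
snap('wrist','w2');s=manip.read_state();print(s['eef_pos'],s['eef_rot'],s['clock'],s['finger_gap'],s['wrist_force'])"
```

```text
[ 501.10815449 -110.29382343   71.69605648] [-3.14015143e+00  2.04200116e-03  3.17521469e-01] 4.4 33.61267269672973 [ 0.08536552  0.9071407  -0.45926239]
```

View pics/w2.png

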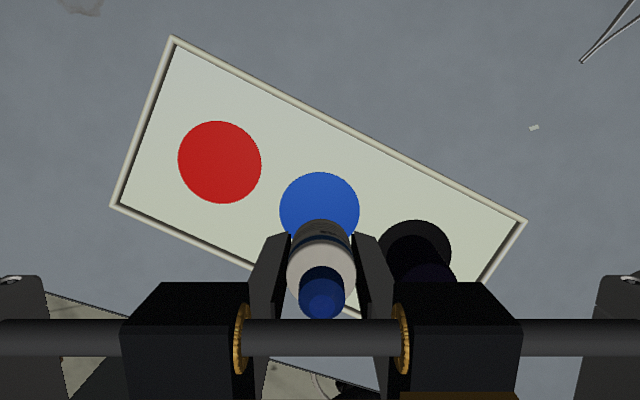

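Here the bottle is held upright, cap centre at (321,297). The red spot is at (219.5,162), the blue spot at about (319,212), and the dark bottle is undisturbed at right.

```bash
python3 -c "
from h import *
c=load('w2')
print(P(c,321,297,128.5),P(c,321,297),P(c,219.5,162,4),P(c,319,212,4))"
```

```text
[ 504.4 -110.2  128.5] [ 503.2 -110.6  126.3] [514.1 -30.6   4. ] [ 500.8 -109.7    4. ]
```

Request:
{"op": "servo_tool", "data": {
  "motion": [
    [[-0.002, 0, -0.05, 0, 0, 0, 0.8], [-0.002, 0, -0.09, 0, 0, 0, 0.8], [-0.002, 0, -0.104, 0, 0, 0, 0.8], [-0.002, 0, -0.111, 0, 0, 0, 0.8], [-0.002, 0, -0.111, 0, 0, 0, 0.8], [-0.002, 0, -0.111, 0, 0, 0, 0.8]]
  ]
}}

```text
clock: 5.0
eef_pos: [501.4, -110.4, 17.9]
eef_rot: [3.141, -0.001, 0.318]
wrist_force: [0.1, -0.1, -0.2]
finger_gap: 33.1
finger_force: 12.0
```

Request:
{"op": "servo_tool", "data": {
  "motion": [
    [[0, 0, 0, 0, 0, 0, 0.45], [0, 0, 0, 0, 0, 0, 0.45], [0, 0, 0, 0, 0, 0, 0.45], [0, 0, 0.04, 0, 0, 0, 0.45], [0, 0, 0.1, 0, 0, 0, 0.45], [0, 0, 0.18, 0, 0, 0, 0.45], [0, 0, 0.26, 0, 0, 0, 0.4], [0, 0, 0.3, 0, 0, 0, 0.36], [0, 0, 0.3, 0, 0, 0, 0.36]]
  ]
}}

```text
clock: 5.9
eef_pos: [502.0, -110.8, 169.9]
eef_rot: [3.139, -0.004, 0.318]
wrist_force: [0.0, 0.9, -0.9]
finger_gap: 59.9
finger_force: 0.0
```

```bash
python3 -c "
from h import *
c=load('w1'); print(c['cam_to_world'].round(2))
t=load('top0')
for u,v in [(178,140),(172,135),(160,122),(230,133),(260,125),(250,100),(245,80),(240,60),(150,105)]: print(u,v,P(t,u,v))"
```

```text
[[ 3.1000e-01 -9.2000e-01 -2.4000e-01  5.1824e+02]
 [-9.5000e-01 -3.0000e-01 -8.0000e-02  1.6387e+02]
 [ 0.0000e+00  2.6000e-01 -9.7000e-01  3.2370e+02]
 [ 0.0000e+00  0.0000e+00  0.0000e+00  1.0000e+00]]
178 140 [652.7 382.6  84.2]
172 135 [656.  383.2 122.3]
160 122 [668.2 384.7 188.8]
230 133 [676.4 272.5  43.8]
260 125 [696.2 201.5  38.4]
250 100 [716.4 204.7 172.9]
245 80 [729.6 201.3 255.1]
240 60 [741.2 198.8 321.6]
150 105 [682.1 376.6 260.7]
```

Request:
{"op": "servo_tool", "data": {
  "motion": [
    [[0.1, 0.6, -0.04, 0, 0, 0, 0.36], [0.1, 0.6, -0.04, 0, 0, 0, 0.36], [0.1, 0.6, -0.04, 0, 0, 0, 0.36], [0.1, 0.6, -0.04, 0, 0, 0, 0.36], [0.1, 0.6, -0.04, 0, 0, 0, 0.36], [0.1, 0.6, -0.04, 0, 0, 0, 0.36], [0.1, 0.7, -0.04, 0, 0, 0, 0.36], [0.1, 0.75, -0.04, 0, 0, 0, 0.36], [0.1, 0.75, -0.04, 0, 0, 0, 0.36], [0.1, 0.75, -0.04, 0, 0, 0, 0.36]]
  ]
}}

```text
clock: 6.9
eef_pos: [550.3, 264.5, 145.4]
eef_rot: [3.141, 0.002, 0.319]
wrist_force: [0.4, 0.5, 0.2]
finger_gap: 60.3
finger_force: 0.0
```

```bash
python3 -c "
from h import *
snap('wrist','w3');s=manip.read_state();print(s['eef_pos'],s['eef_rot'],s['clock'],s['joints'],s['wrist_force'])"
```

```text
[550.56927394 263.78637795 145.81852053] [3.14128520e+00 1.62508774e-03 3.17617821e-01] 6.95 [ 3.86900395e-01  4.85770829e-01  1.40570812e+00 -2.04539959e-04
  1.25175618e+00  1.64014297e+00] [-0.72948171  0.76838278 -0.49081844]
```

View pics/w3.png

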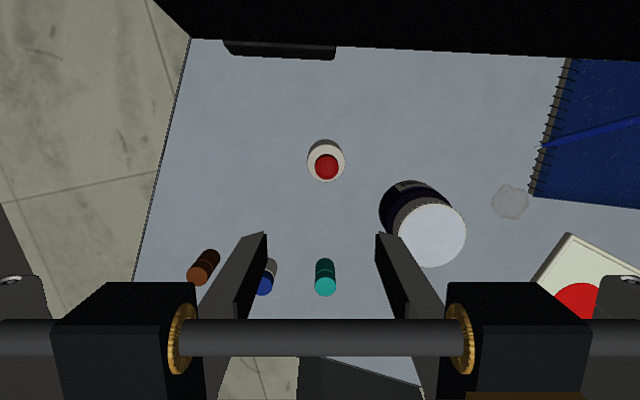

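The red cap top is at (326,167) between jar and monitor foot, clear on both sides.

```bash
python3 -c "
from h import *
c=load('w3')
print(P(c,326,167,64),P(c,326,167),P(c,432,234,77))"
```

```text
[581.8 270.2  64. ] [581.8 270.2  63.9] [560.3 178.2  77. ]
```

Request:
{"op": "servo_tool", "data": {
  "motion": [
    [[0.062, 0.01, -0.05, 0, 0, 0, 0.36], [0.062, 0.01, -0.1, 0, 0, 0, 0.36], [0.062, 0.01, -0.17, 0, 0, 0, 0.36], [0.062, 0.01, -0.23, 0, 0, 0, 0.36], [0.062, 0.01, -0.268, 0, 0, 0, 0.36], [0.062, 0.01, -0.268, 0, 0, 0, 0.36], [0.062, 0.01, -0.268, 0, 0, 0, 0.8], [0.062, 0.01, -0.268, 0, 0, 0, 0.8], [0.062, 0.01, -0.268, 0, 0, 0, 0.8], [0.062, 0.01, -0.268, 0, 0, 0, 0.8]]
  ],
  "newtons": 12
}}

```text
clock: 7.95
eef_pos: [582.2, 269.6, 13.9]
eef_rot: [-3.141, -0.001, 0.318]
wrist_force: [-0.9, -0.6, 0.4]
finger_gap: 31.3
finger_force: 0.6
```

Request:
{"op": "servo_tool", "data": {
  "motion": [
    [[0, 0, 0, 0, 0, 0, 0.8], [0, 0, 0, 0, 0, 0, 0.8], [0, 0, 0, 0, 0, 0, 0.8]]
  ]
}}

```text
clock: 8.25
eef_pos: [582.3, 269.7, 13.8]
eef_rot: [3.142, -0.001, 0.318]
wrist_force: [-0.3, -1.1, 6.7]
finger_gap: 31.2
finger_force: 12.0
```

Request:
{"op": "servo_tool", "data": {
  "motion": [
    [[0, 0, 0.08, 0, 0, 0, 0.8], [0, 0, 0.17, 0, 0, 0, 0.8], [0, 0, 0.24, 0, 0, 0, 0.8], [0, 0, 0.24, 0, 0, 0, 0.8], [-0.02, -0.09, 0.24, 0, 0, 0, 0.8], [-0.04, -0.18, 0.24, 0, 0, 0, 0.8], [-0.06, -0.27, 0.24, 0, 0, 0, 0.8], [-0.08, -0.36, 0.24, 0, 0, 0, 0.8], [-0.1, -0.45, 0.22, 0, 0, 0, 0.8], [-0.12, -0.54, 0.18, 0, 0, 0, 0.8]]
  ]
}}

```text
clock: 9.25
eef_pos: [521.6, -1.8, 103.3]
eef_rot: [3.141, -0.002, 0.318]
wrist_force: [1.9, 0.5, -1.6]
finger_gap: 31.1
finger_force: 12.0
```

Request:
{"op": "servo_tool", "data": {
  "motion": [
    [[-0.017, -0.062, -0.06, 0, 0, 0, 0.8], [-0.017, -0.062, -0.06, 0, 0, 0, 0.8], [-0.017, -0.062, -0.06, 0, 0, 0, 0.8]]
  ]
}}

```text
clock: 9.55
eef_pos: [513.1, -31.4, 72.5]
eef_rot: [-3.141, 0.001, 0.317]
wrist_force: [0.9, -1.7, 0.5]
finger_gap: 31.5
finger_force: 12.0
```

```bash
python3 -c "
from h import *
snap('wrist','w4');s=manip.read_state();print(s['eef_pos'],s['eef_rot'],s['clock'],s['finger_gap'],s['wrist_force'])"
```

```text
[513.756363   -30.77993775  73.29825194] [-3.14155434e+00 -3.21898613e-04  3.17754659e-01] 9.6 30.993077070397508 [-0.37231212 -0.93573139 -0.30056648]
```

View pics/w4.png

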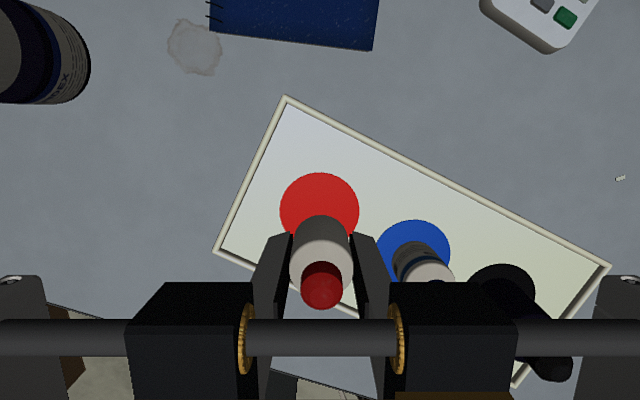

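The red bottle is upright, cap centre at (322,286). The spot is at about (319.5,212), and the blue bottle stands on its spot.

```bash
python3 -c "
from h import *
c=load('w4')
print(P(c,322,286,123.5),P(c,322,286),P(c,319.5,212,4))"
```

```text
[517.8 -30.9 123.5] [516.6 -31.3 121.2] [512.9 -31.    4. ]
```

Request:
{"op": "servo_tool", "data": {
  "motion": [
    [[-0.005, 0, -0.05, 0, 0, 0, 0.8], [-0.005, 0, -0.09, 0, 0, 0, 0.8], [-0.005, 0, -0.104, 0, 0, 0, 0.8], [-0.005, 0, -0.111, 0, 0, 0, 0.8], [-0.005, 0, -0.111, 0, 0, 0, 0.8], [-0.005, 0, -0.111, 0, 0, 0, 0.8]]
  ]
}}

```text
clock: 10.2
eef_pos: [511.6, -31.0, 18.5]
eef_rot: [3.141, -0.001, 0.318]
wrist_force: [0.8, 0.4, -0.8]
finger_gap: 31.2
finger_force: 12.0
```

Request:
{"op": "servo_tool", "data": {
  "motion": [
    [[0, 0, 0, 0, 0, 0, 0.45], [0, 0, 0, 0, 0, 0, 0.45], [0, 0, 0, 0, 0, 0, 0.45], [0, 0, 0.04, 0, 0, 0, 0.45], [0, 0, 0.1, 0, 0, 0, 0.45], [0, 0, 0.18, 0, 0, 0, 0.45], [0, 0, 0.26, 0, 0, 0, 0.45], [0, 0, 0.34, 0, 0, 0, 0.45], [-0.1, 0, 0.36, 0, 0, 0, 0.45], [-0.2, 0, 0.36, 0, 0, 0, 0.45]]
  ]
}}

```text
clock: 11.2
eef_pos: [411.5, -31.3, 198.9]
eef_rot: [3.14, -0.003, 0.318]
wrist_force: [-0.0, -0.9, 0.6]
finger_gap: 51.7
finger_force: 0.0
```

Request:
{"op": "servo_tool", "data": {
  "motion": [
    [[-0.1, 0, 0, 0, 0, 0, 0.45], [-0.1, 0, 0, 0, 0, 0, 0.45], [-0.1, 0, 0, 0, 0, 0, 0.45]]
  ]
}}

```text
clock: 11.5
eef_pos: [362.0, -31.4, 198.4]
eef_rot: [3.14, -0.002, 0.317]
wrist_force: [0.5, 0.3, -0.6]
finger_gap: 52.1
finger_force: 0.0
```

```bash
python3 -c "
from h import *
c=snap('wrist','w5');snap('top','top1')
t=load('top1')
a=cv2.resize(t['frame'][140:260,180:460,::-1],(700,300),interpolation=2)
b=cv2.resize(c['frame'][:,:,::-1],(480,300))
b=np.hstack([b,np.zeros((300,220,3),np.uint8)])
cv2.imwrite('pics/fin.png',np.vstack([a,b]));s=manip.read_state();print(s['eef_pos'],s['clock'])"
```

```text
[362.86467749 -31.35239322 197.84222746] 11.6
```

View pics/fin.png

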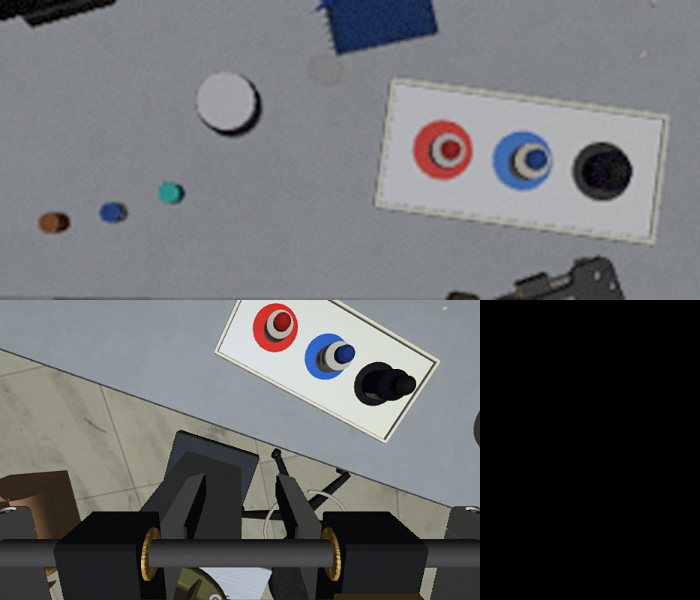

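Both bottles stand upright: in the top crop the red cap is at (452,149) and the blue cap at (537,158). The others are unmoved. I'll check the centring numerically.

```bash
python3 -c "
from h import *
t=load('top1')
print(P(t,360.8,199.6,68),P(t,394.8,203.4,74))
c=load('w5');k=4/3
print(P(c,283*k,21.5*k,68),P(c,345*k,54*k,74),P(c,276*k,28*k,4),P(c,326*k,57*k,4))"
```

```text
[510.6 -34.4  68. ] [ 500.1 -112.4   74. ]
[508.2 -32.9  68. ] [ 497.3 -109.1   74. ] [513.5 -32.    4. ] [ 500.6 -109.3    4. ]
```

```bash
python3 -c "
from cell import manip; print(manip.sign_off())"
```

```text
the job is handed in; nothing more can be done
None
```

The job is handed in at about 12 s of the 56 s allowed: the blue-capped bottle stands upright on the blue spot (about 3 mm off centre) and the red-capped bottle on the red spot (about 5 mm off), placed in that order, with the dark bottle, jar and vial showing no sign of having moved in the last picture.

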